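Lock the plaster mould: drive the blue peg home with the rubber mallet

ROBOT

A 6-joint arm with a two-finger parallel gripper is mounted at the origin on the work surface. World frame = base frame: x ahead of the robot, y to its left, z up, the work surface at z = 0. Lengths are in m, angles in rad, forces in N, time in s.
With the tool pointing down it reaches from about 0.225 to 0.875 m from the base axis. Payload 3.4 kg.
Tool frame: the origin (TCP) lies between the finger pads; the fingertips stand 8 mm ahead of it and the grasp point (between the pads) lies 11 mm behind it; z points along the fingers, y is the line along which they close (so a half turn about z gives the same grasp; the last joint's range is limited). The gripper opens to 85 mm and grips with 20 to 120 N. Pads are 22 mm wide; open, the fingers measure 114 mm over their backs; the gripper's body (76 mm by 85 mm) begins 54 mm behind the grasp point. The pads swing forward as they close: fully open they stand 13 mm farther back than shut.
Start: joints at [1.084, 0.276, 1.505, -0, 1.361, -0.121], TCP at [0.206, 0.537, 0.239] pointing down, gripper open.
Joint ranges: [-2.89, 2.89], [-0.75, 2.08], [0.22, 2.7], [-1.18, 4.32], [0.11, 2.71], [-2.7, 2.7]. Speed limits (rad/s): [2.57, 2.57, 3.14, 3.14, 3.14, 3.14].

INTERFACE

Orientations are given as a unit quaternion [w, x, y, z].
In Python, from rig import manip gives the robot as it stands.
- The arm moves only by the tool move_arm, never from a script. Its argument "deltas" is a list that holds one entry, the list of rows, each a list of 5 numbers: the shift along the tool's x, y, z normalised to -1 to 1, where 1 is 80 cm, then the turn about the tool's z normalised to -1 to 1, where 1 is 120 degrees, then the closure, from -1 (fully open) to 1 (shut). In form: [[[tx, ty, tz, twist, grip], ...]]. A call has 1 to 12 rows; each row is the pose to reach, as a shift and turn from the pose commanded when the call began, along the tool's axes at that moment; what a row does not reach only later rows make up. A row lasts 1/10 s, in which the tool goes at most 50 mm and 8.59 degrees, less where a joint would pass 70% of its speed; a pose out of reach is approached as far as the arm can. A call with a number of a shift or a turn outside -1 to 1 is refused whole. A call with a gripper value outside its range is refused whole. The fingers move at their own pace and stop on an object; "squeeze" is the grip in N (left out, the last holds). Time passes only in rows, so rows that repeat a pose let the fingers close. It gives the time, the measured TCP pose, the force, the opening and the grip force at its end, in the units of the state.
- manip.get_state(): the state, without advancing time (a new reading comes with each control period).
- manip.get_image(name): name is "scene" or "top" or "wrist"; returns the picture (400x640x3 uint8, red, green, blue); there is no depth.
- manip.camera_params(name): a dict with "fx", "fy", "cx", "cy" (pixels), "dist" ([k1, k2, p1, p2, k3] as OpenCV has them; the pictures are not rectified), "R" (3x3) and "t" (3): a world point X has camera coordinates R X + t; the wrist camera has in their place "tool_from_camera" (4x4, takes a point from camera to tool coordinates, whose origin is the TCP and whose axes are the flange's). Camera axes: x right, y down, z forward; pixel columns grow to the right and rows downward; lengths in m; the calibration is good to about 2 mm. A picture is of the moment at which its call begins: read the wrist's pose just before it. camera_params takes no time and is no camera call.
- manip.sign_off(): hands the job in; it is judged then, once.
The state is a dict: "clock": time; "qpos": joint angles; "qd": joint speeds; "effort": joint torques, N m; "position": TCP position; "ee_rot": TCP orientation; "contact_force": force on the tool from outside, world axes, zero at the start; "moment": the same for the moment, N m; "width": finger opening in m; "gripper_force": force on a finger pad.
Only numpy, scipy, OpenCV 4.12 (cv2) and the standard library are available. Lean on these libraries where they do the work, as an engineer would, in place of code of your own. Each camera call takes 0.05 s, during which the arm holds its last target. There are 200 camera calls.

TASK

Lock the closed plaster mould that has the blue peg: pick up the rubber mallet and, holding it, knock the blue peg down fully home with the mallet's head, not with your fingers. Leave the red peg standing as it is, then stand the mallet upright on its head, back on the green mat, and let go.

Things in the scene. Friction and masses are not known exactly. Their poses are not given: they have to be found in the camera images.
- mallet: Rubber mallet, 0.34 kg, standing by itself on the green mat. Head: black upright cylinder, 58 mm across, 80 tall. Pale wooden handle, level, 22 mm wide, 28 tall, its middle 50 mm above the lower face; it runs along the mallet's own -x (roughly towards the robot) to 160 mm from the head's axis; grip it across, about 60 mm from that axis. Origin: centre of the lower (striking) face, z up.
- mat: Thin green-teal mat fixed flat on the table, 200 x 200 mm, 4 mm thick, where the mallet stands. Origin: centre of its underside, on the table top.
- blue_peg: Upright peg, round blue head 28 mm across, 8 thick, mid-top of a closed cream plaster mould (124 x 104 mm, 60 high, fixed). Origin: centre of the head's top, z up; at the start 83 to 88 mm above the table, fully home 68 mm (head's underside on the mould). It only slides straight down: a sprung sleeve resists with 6 N at first, 8 N at the bottom, and keeps the peg wherever it is left.
- red_peg: The same kind of peg with a red head in another such mould, to be left standing. Origin: centre of its head's top. A third, open plaster mould half without a peg (130 x 100 mm, at most 65 high) stands near; the three change places.
Mind the look-alikes: they are no part of the job. There is more than one size of the mallet; the job needs the larger.

How it is judged:
By the outcome, as a careful person would: the job done as asked, in the order asked, and still so for the second after the job is handed in, with the robot touching nothing.
It also fails if it takes over 48 s, if anything falls off the work surface, if the arm or the gripper's body presses on something with over 40 N, if the wrist force passes 120 N, or if a joint passes its speed limit or range.

## Working session

There is one attempt and no reset: what is moved stays moved. The work goes in short steps, Python scripts to look and compute and a tool call to move; the robot and the scene stay as the last step left them, time stands still between calls to the robot, and variables do not carry over. Pictures are saved under pics/ and viewed, at most 10 in all, crops included, and the job is handed in when it is done.

Besides the shell and the picture viewer there is one more tool, called after "Emit:" by a JSON object that holds its "method" and its "body", one argument or row to a line. move_arm: Moves the arm, as the interface text tells. Scaled input: -1 to 1 covers 80 cm each way for a shift and 120 degrees each way for a turn. Its arguments: {"type":"object","properties":{"deltas":{"type":"array","items":{"type":"array","items":{"type":"array","items":{"type":"number","minimum":-1,"maximum":1}}}},"squeeze":{"type":"number"}},"required":["deltas"]}

```bash
mkdir -p pics; cat > h.py <<'E'
import numpy as np, cv2
from rig import manip
def grab(n,f=None):
    s=manip.get_state(); im=manip.get_image(n)
    if f: cv2.imwrite('pics/'+f,im[:,:,::-1])
    return s,im
def q2R(q):
    from scipy.spatial.transform import Rotation as Ro
    return Ro.from_quat([q[1],q[2],q[3],q[0]]).as_matrix()
def ray(n,uv,s=None):
    p=manip.camera_params(n); K=np.array([[p['fx'],0,p['cx']],[0,p['fy'],p['cy']],[0,0,1]])
    u=cv2.undistortPoints(np.array(uv,float).reshape(-1,1,2),K,np.array(p['dist'])).reshape(-1,2)
    d=np.c_[u,np.ones(len(u))]
    if n=='wrist':
        T=np.array(p['tool_from_camera']); R=q2R(s['ee_rot'])
        return R@T[:3,3]+np.array(s['position']), d@T[:3,:3].T@R.T
    R=np.array(p['R']); return -R.T@np.array(p['t']), d@R
def plane(n,uv,z,s=None):
    c,d=ray(n,uv,s); return c+d*((z-c[2])/d[:,2])[:,None]
E
python3 - <<'E'
from h import *
s,a=grab('top','top.png'); _,b=grab('scene','scene.png')
print(s)
E
```

```text
{'clock': 0.0, 'qpos': array([ 1.08397250e+00,  2.76593754e-01,  1.50615943e+00, -2.31879454e-06,
        1.36070260e+00, -1.20946974e-01]), 'qd': array([-5.13445796e-04, -5.09740754e-04, -1.16839919e-03,  8.78250814e-04,
        6.14992086e-05,  9.55076914e-04]), 'effort': array([-3.67476692e-03, -4.16766322e+01, -2.45804822e+01, -4.06771605e-04,
        1.10192323e-02, -1.53122937e-05]), 'position': array([0.20544503, 0.53647918, 0.23842994]), 'ee_rot': array([-2.77670291e-04,  1.81919433e-01,  9.83312998e-01, -8.89220868e-04]), 'contact_force': array([-0.78885088, -0.06155109, -0.04049363]), 'moment': array([ 0.00752114, -0.00852087,  0.00500012]), 'gripper_force': 0.0, 'width': 0.08578676266537577}
```

View pics/top.png

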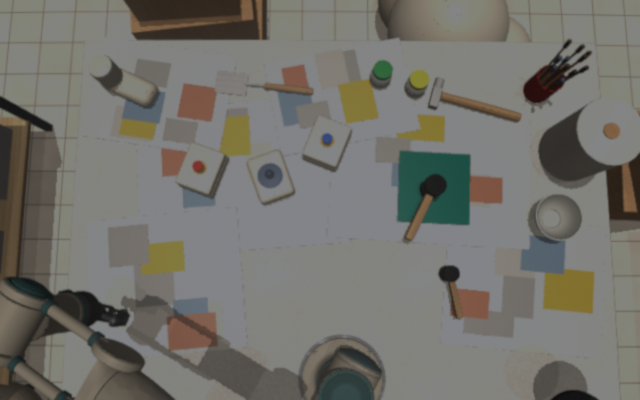

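View pics/scene.png

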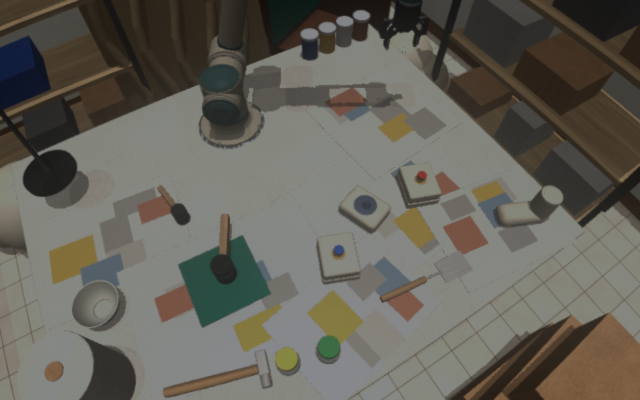

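Top view candidates: the large mallet on the green mat (head 433,186; handle to 410,238), the small look-alike mallet (450,273), the claw hammer (437,93) and the spatula (232,83). Blue peg at (327,139), red peg at (198,166), and the open mould with a grey-blue hollow at (270,175). I choose the mallet on the mat and the blue peg at (327,139); in the scene view these are at (223,268) and (339,251).

```bash
python3 - <<'E'
from h import *
t=cv2.imread('pics/top.png'); c=cv2.imread('pics/scene.png')
def cen(im,lo,hi,box,bgr=False):
    x0,y0,x1,y1=box; r=im[y0:y1,x0:x1]; m=cv2.inRange(r if bgr else cv2.cvtColor(r,cv2.COLOR_BGR2HSV),lo,hi)
    n,l,st,ce=cv2.connectedComponentsWithStats(m); k=1+st[1:,4].argmax(); return ce[k]+[x0,y0],st[k],(l==k)
b1,s1,_=cen(t,(105,130,50),(130,255,255),(310,120,345,160)); b2,s2,_=cen(c,(105,130,50),(130,255,255),(325,240,355,265))
print('blue',b1,s1,b2,s2,plane('top',[b1],.085),plane('scene',[b2],.083))
C1,d1=ray('top',[b1]);C2,d2=ray('scene',[b2]);d1,d2=d1[0],d2[0]
k=np.linalg.lstsq(np.c_[d1,-d2],C2-C1,rcond=None)[0];print('tri',C1+k[0]*d1,C2+k[1]*d2)
h,s3,_=cen(t,(0,0,0),(45,45,45),(400,155,465,240),True); print('head',h,s3,plane('top',[h],.075))
w,s4,m=cen(t,(5,70,60),(22,255,255),(398,180,440,245)); print('handle',w,s4)
ys,xs=np.nonzero(m); P=plane('top',np.c_[xs+398,ys+180],.068)[:,:2]
vx,vy,x0,y0=cv2.fitLine(P.astype(np.float32),cv2.DIST_L2,0,.01,.01).ravel(); print('line',vx,vy,x0,y0,np.degrees(np.arctan2(vy,vx)),P.min(0),P.max(0))
g,s5,_=cen(t,(75,80,30),(95,255,255),(390,140,480,235)); print('mat',g,s5,plane('top',[[398.5,152],[470,152],[470,224],[398,222]],.004))
cr=np.vstack([cv2.resize(t[130:250,300:480],(720,480),interpolation=2)]);cv2.imwrite('pics/crop.png',cr)
E
```

```text
blue [326.7755102  137.95918367] [13 14  8  8 49] [338.47058824 249.56862745] [10  6  8  8 51] [[0.63390863 0.04192135 0.085     ]] [[0.6341654  0.04130679 0.083     ]]
tri [0.63443142 0.04189048 0.08305043] [0.63416076 0.04131037 0.08298704]
head [432.96781609 185.67816092] [ 20  20  26  24 435] [[ 0.50910052 -0.23797815  0.075     ]]
handle [418.68734491 216.08436725] [  7  14  28  46 403]
line 0.8900705 -0.4558229 0.42936963 -0.1999568 -27.117895 [ 0.36905623 -0.2363082 ] [ 0.48796424 -0.16290127]
mat [434.4478616  186.16987025] [   8   11   72   74 4162] [[ 0.61628299 -0.16011709  0.004     ]
 [ 0.61746369 -0.36130152  0.004     ]
 [ 0.41476454 -0.35401978  0.004     ]
 [ 0.41965556 -0.15537595  0.004     ]]
```

View pics/crop.png

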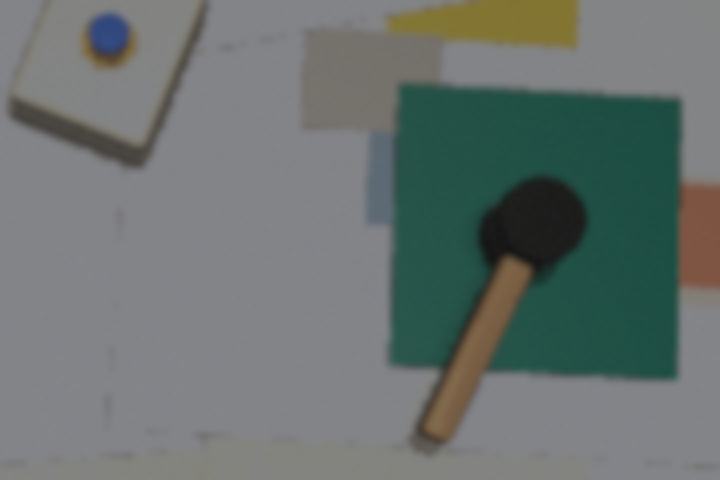

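The crop shows the large mallet's head centre near top pixel (436,185) and its handle end near (408,239). The blue peg is at (327,138). The small mallet lies off the mat, so the choice stands.

Emit:
{"method": "move_arm", "body": {
  "deltas": [
    [[-0.632,-0.765,0.03,0.051,-1],[-0.632,-0.765,0.03,0.051,-1],[-0.632,-0.765,0.03,0.051,-1],[-0.632,-0.765,0.03,0.051,-1],[-0.632,-0.765,0.03,0.051,-1],[-0.632,-0.765,0.03,0.051,-1],[-0.632,-0.765,0.03,0.051,-1],[-0.632,-0.765,0.03,0.051,-1],[-0.632,-0.765,0.03,0.051,-1],[-0.632,-0.765,0.03,0.051,-1],[-0.632,-0.765,0.03,0.051,-1],[-0.632,-0.765,0.03,0.051,-1]]
  ]
}}

```text
clock: 1.3
position: [0.3969, -0.0334, 0.2211]
ee_rot: [0.0, 0.234, 0.972, 0.0]
contact_force: [1.1, 0.3, -0.2]
width: 0.0855
gripper_force: 0.0
```

Emit:
{"method": "move_arm", "body": {
  "deltas": [
    [[-0.172,-0.168,0,0,-1],[-0.172,-0.168,0,0,-1],[-0.172,-0.168,0,0,-1],[-0.172,-0.168,0,0,-1],[-0.172,-0.168,0,0,-1],[-0.172,-0.168,0,0,-1],[-0.172,-0.168,0,0,-1]]
  ]
}}

```text
clock: 2.0
position: [0.4576, -0.2125, 0.2207]
ee_rot: [-0.001, 0.234, 0.972, 0.001]
contact_force: [0.3, 0.2, 0.3]
width: 0.0854
gripper_force: 0.0
```

```bash
python3 - <<'E'
from h import *
s,a=grab('wrist','w1.png'); print(s['position'],s['ee_rot'],s['qpos'])
import pickle; pickle.dump(s,open('s1.pkl','wb'))
E
```

```text
[ 0.45755752 -0.21249598  0.22069803] [-8.46169390e-04  2.33902438e-01  9.72259524e-01  5.92729589e-04] [-5.73175738e-01  1.82657300e-01  1.67952443e+00  5.83277232e-04
  1.28140015e+00 -1.67195974e+00]
```

View pics/w1.png

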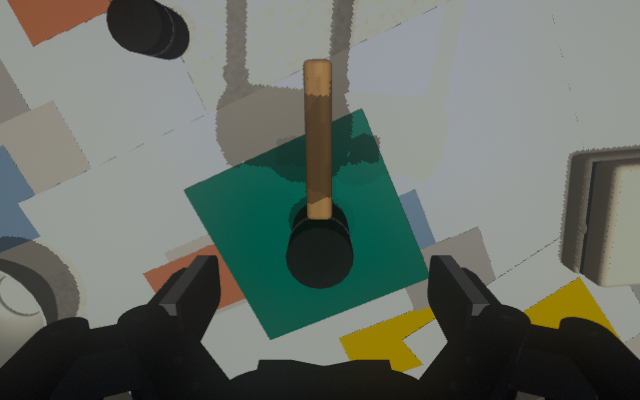

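The wrist view shows the handle from (318,60) to (319,218) and the head's top circle centred near (320,254). The mallet stands on the mat and the fingers are clear.

```bash
python3 - <<'E'
from h import *
import pickle; s=pickle.load(open('s1.pkl','rb'))
a=plane('wrist',[[317.5,62],[319.5,215]],.068,s); h=plane('wrist',[[320,254]],.084,s)
print(a,h,np.linalg.norm(a[0]-a[1])); d=a[1]-a[0]; print(np.degrees(np.arctan2(d[1],d[0])))
mat=plane('wrist',[[185,189],[362,109],[428,276],[271,339]],.004,s);print(mat.mean(0),mat)
hd=h[0]; g=hd[:2]-.06*d[:2]/np.linalg.norm(d); R=q2R(s['ee_rot'])
print('grasp',g,'delta tool/.8',R.T@(np.r_[g,.043]-s['position'])/.8, np.degrees(np.arctan2(R[1,0],R[0,0])))
E
```

```text
[[ 0.37073426 -0.17303841  0.068     ]
 [ 0.48074063 -0.22780014  0.068     ]] [[ 0.50675548 -0.24049271  0.084     ]] 0.1228830616547156
-26.464358296297487
[ 0.51557642 -0.25600995  0.004     ] [[ 0.41206508 -0.34859362  0.004     ]
 [ 0.42248609 -0.15260524  0.004     ]
 [ 0.61755119 -0.16404084  0.004     ]
 [ 0.61020332 -0.35880011  0.004     ]]
grasp [ 0.45304277 -0.21375425] delta tool/.8 [ 0.00388348 -0.00413561  0.22212735] 152.94615876066547
```

Emit:
{"method": "move_arm", "body": {
  "deltas": [
    [[0.001,-0.003,0.05,-0.004,-1],[0.001,-0.003,0.1,-0.004,-1],[0.001,-0.003,0.15,-0.004,-1],[0.001,-0.003,0.19,-0.004,-1],[0.001,-0.003,0.21,-0.004,-1],[0.001,-0.003,0.222,-0.004,-1],[0.001,-0.003,0.222,-0.004,-1],[0.001,-0.003,0.222,-0.004,-1]]
  ]
}}

```text
clock: 2.85
position: [0.4572, -0.2153, 0.0445]
ee_rot: [0.001, 0.23, 0.973, -0.0]
contact_force: [0.4, 0.6, -0.1]
width: 0.0851
gripper_force: 0.0
```

Emit:
{"method": "move_arm", "body": {
  "deltas": [
    [[0,0,0,0,1],[0,0,0,0,1],[0,0,0,0,1],[0,0,0,0,1],[0,0,0,0,1],[0,0,0,0,1],[0,0,0,0,1],[0,0,0,0,1],[0,0,0,0,1],[0,0,0,0,1]]
  ],
  "squeeze": 100
}}

```text
clock: 3.85
position: [0.4566, -0.2158, 0.0441]
ee_rot: [0.0, 0.23, 0.973, -0.0]
contact_force: [-1.7, 0.3, 6.2]
width: 0.0207
gripper_force: 97.5
```

Emit:
{"method": "move_arm", "body": {
  "deltas": [
    [[0,0,-0.03,0,1],[0,0,-0.07,0,1],[0,0,-0.11,0,1],[0,0,-0.15,0,1],[0,0,-0.16,0,1],[0,0,-0.16,0,1],[0,0,-0.16,0,1]]
  ],
  "squeeze": 120
}}

```text
clock: 4.55
position: [0.4552, -0.2146, 0.1695]
ee_rot: [-0.002, 0.23, 0.973, 0.001]
contact_force: [0.6, 0.5, -3.7]
width: 0.0207
gripper_force: 118.1
```

```bash
python3 - <<'E'
from h import *
import pickle
s,a=grab('wrist','w2.png'); print(s['position'],s['ee_rot'],s['contact_force'],s['moment'],s['width'])
pickle.dump(s,open('s2.pkl','wb'))
R=q2R(s['ee_rot']); print(R.round(3))
E
```

```text
[ 0.45523544 -0.21459907  0.16953006] [-1.93065642e-03  2.30027343e-01  9.73181936e-01  7.83591794e-04] [ 0.6318337   0.51416829 -3.74376482] [0.08669057 0.18887477 0.00083832] 0.0207489789024169
[[-0.894  0.448 -0.003]
 [ 0.448  0.894  0.002]
 [ 0.004  0.001 -1.   ]]
```

View pics/w2.png

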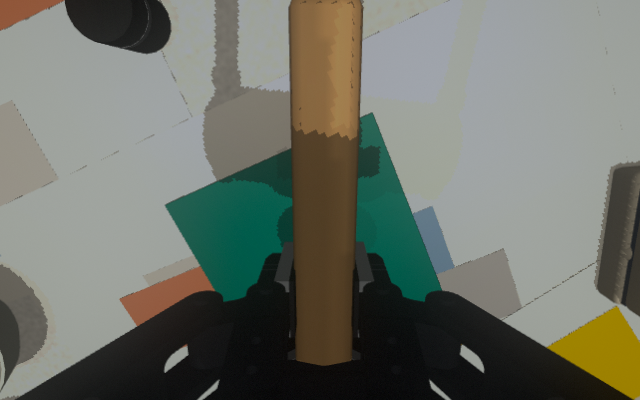

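The handle is held between the pads, level and along the image axis from (326,0) to (326,360). The wrist force of 3.7 N matches the mallet's weight. Next I move over the blue peg.

Emit:
{"method": "move_arm", "body": {
  "deltas": [
    [[0.002,0.04,0,0,1],[0.004,0.09,0,0,1],[0.007,0.14,0,0,1],[0.009,0.19,0,0,1],[0.011,0.24,0,0,1],[0.013,0.29,0,0,1],[0.015,0.34,0,0,1],[0.017,0.37,0,0,1],[0.017,0.386,0,0,1],[0.017,0.386,0,0,1],[0.017,0.386,0,0,1],[0.017,0.386,0,0,1]]
  ]
}}

```text
clock: 5.8
position: [0.5819, 0.0653, 0.1711]
ee_rot: [-0.001, 0.231, 0.973, -0.001]
contact_force: [-0.2, 0.1, -4.0]
width: 0.0206
gripper_force: 118.5
```

```bash
python3 - <<'E'
from h import *
s,a=grab('scene'); print(s['position'],s['ee_rot'],s['contact_force'])
_,b=grab('top')
cv2.imwrite('pics/s3.png',np.hstack([cv2.resize(x[:,:,::-1],(400,500),interpolation=2) for x in (a[170:300,285:389],b[90:220,280:384])]))
E
```

```text
[0.58185842 0.06530891 0.17110002] [-6.42076810e-04  2.30690642e-01  9.73026800e-01 -5.12277232e-04] [-0.1938665   0.12699321 -3.96725463]
```

View pics/s3.png

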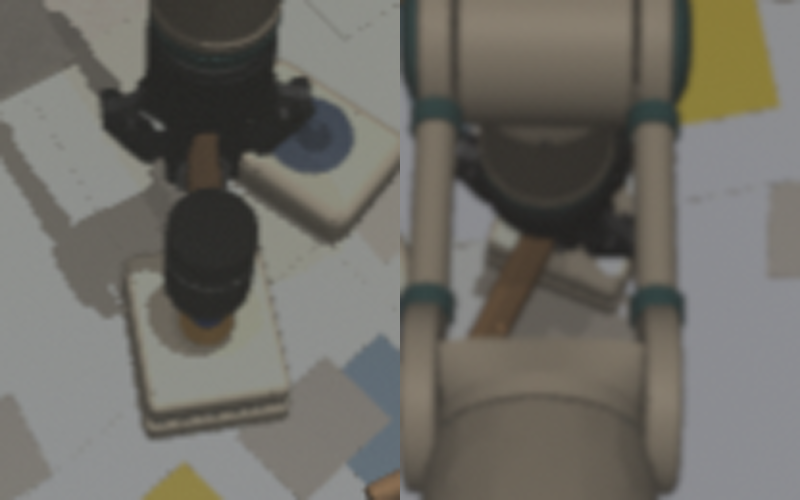

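The head hangs squarely over the blue peg: in the left half of the crop, the peg is just visible under the head at (208,320). Next I knock it down.

Emit:
{"method": "move_arm", "body": {
  "deltas": [
    [[0.002,0.003,0.025,0,1],[0.002,0.003,0.045,0,1],[0.002,0.003,0.06,0,1],[0.002,0.003,0.07,0,1],[0.002,0.003,0.077,0,1],[0.002,0.003,0.077,0,1],[0.002,0.003,0.077,0,1]]
  ]
}}

```text
clock: 6.6
position: [0.5831, 0.0697, 0.1101]
ee_rot: [0.001, 0.23, 0.973, 0.0]
contact_force: [0.0, -1.2, -3.8]
width: 0.0201
gripper_force: 118.6
```

Emit:
{"method": "move_arm", "body": {
  "deltas": [
    [[0,-0.002,0.003,0,1],[0,-0.002,0.005,0,1],[0,-0.002,0.005,0,1],[0,-0.002,0.005,0,1]]
  ]
}}

```text
clock: 7.0
position: [0.583, 0.0694, 0.1078]
ee_rot: [0.002, 0.23, 0.973, 0.001]
contact_force: [-1.4, 3.5, 6.3]
width: 0.0208
gripper_force: 120.3
```

```bash
python3 - <<'E'
from h import *
s,a=grab('scene'); print(s['position'],s['ee_rot'],s['contact_force'],s['moment'])
cv2.imwrite('pics/s4.png',cv2.resize(a[170:300,285:415,::-1],(600,600),interpolation=2))
E
```

```text
[0.58302618 0.06939017 0.107831  ] [0.00182393 0.22997148 0.97319454 0.00147639] [-1.4123362   3.49289476  6.31634712] [0.63519723 0.12070646 0.13818599]
```

View pics/s4.png

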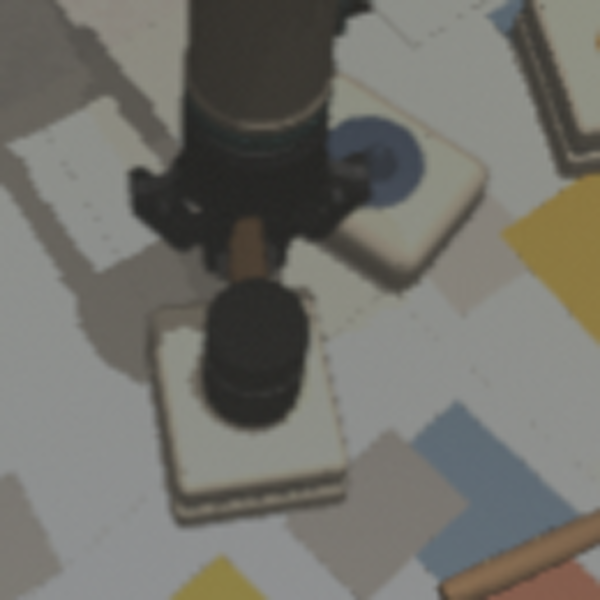

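Emit:
{"method": "move_arm", "body": {
  "deltas": [
    [[0,0,0.003,0,1],[0,0,0.005,0,1],[0,0,0.005,0,1],[0,0,0.005,0,1]]
  ]
}}

```text
clock: 7.45
position: [0.5828, 0.0696, 0.1072]
ee_rot: [0.003, 0.23, 0.973, 0.002]
contact_force: [-8.7, 5.8, 24.1]
width: 0.0205
gripper_force: 122.8
```

28 N with no further travel means the peg is on its stop. I lift and check.

Emit:
{"method": "move_arm", "body": {
  "deltas": [
    [[0,0,-0.02,0,1],[0,0,-0.05,0,1],[0,0,-0.08,0,1],[0,0,-0.092,0,1],[0,0,-0.092,0,1]]
  ]
}}

```text
clock: 7.95
position: [0.5826, 0.0681, 0.1767]
ee_rot: [0.002, 0.23, 0.973, 0.0]
contact_force: [0.2, -0.9, -4.3]
width: 0.0206
gripper_force: 118.6
```

Emit:
{"method": "move_arm", "body": {
  "deltas": [
    [[-0.002,-0.04,0,0,1],[-0.004,-0.09,0,0,1],[-0.007,-0.14,0,0,1],[-0.009,-0.19,0,0,1],[-0.011,-0.24,0,0,1],[-0.013,-0.29,0,0,1],[-0.015,-0.34,0,0,1],[-0.017,-0.37,0,0,1],[-0.017,-0.386,0,0,1],[-0.017,-0.386,0,0,1],[-0.017,-0.386,0,0,1],[-0.017,-0.386,0,0,1]]
  ]
}}

```text
clock: 9.15
position: [0.4558, -0.2128, 0.1752]
ee_rot: [-0.0, 0.229, 0.973, 0.001]
contact_force: [-0.1, 0.2, -5.2]
width: 0.0202
gripper_force: 118.9
```

```bash
python3 - <<'E'
from h import *
s,a=grab('scene'); _,t=grab('top'); print(s['position'],s['ee_rot'],s['contact_force'],s['moment'])
def cen(im,box):
    x0,y0,x1,y1=box; m=cv2.inRange(cv2.cvtColor(im[y0:y1,x0:x1],cv2.COLOR_RGB2HSV),(105,130,50),(130,255,255))
    n,l,st,ce=cv2.connectedComponentsWithStats(m); k=1+st[1:,4].argmax(); return ce[k]+[x0,y0],st[k]
b1,s1=cen(t,(310,120,345,160)); b2,s2=cen(a,(325,240,355,270)); print(b1,s1,b2,s2)
C1,d1=ray('top',[b1]);C2,d2=ray('scene',[b2]);d1,d2=d1[0],d2[0]
k=np.linalg.lstsq(np.c_[d1,-d2],C2-C1,rcond=None)[0];print('tri',C1+k[0]*d1,C2+k[1]*d2)
cv2.imwrite('pics/s5.png',cv2.resize(a[180:300,190:390,::-1],(800,480),interpolation=2))
E
```

```text
[ 0.45575768 -0.21278569  0.17515844] [-2.86095450e-04  2.29475516e-01  9.73314237e-01  5.49543651e-04] [-0.08083756  0.17493437 -5.15062962] [ 0.12546196  0.16165452 -0.02820885]
[326.70833333 139.5       ] [13 16  8  8 48] [338.15555556 252.04444444] [10  9  8  7 45]
tri [0.6344581  0.0418117  0.06715424] [0.63413659 0.04112113 0.06707991]
```

View pics/s5.png

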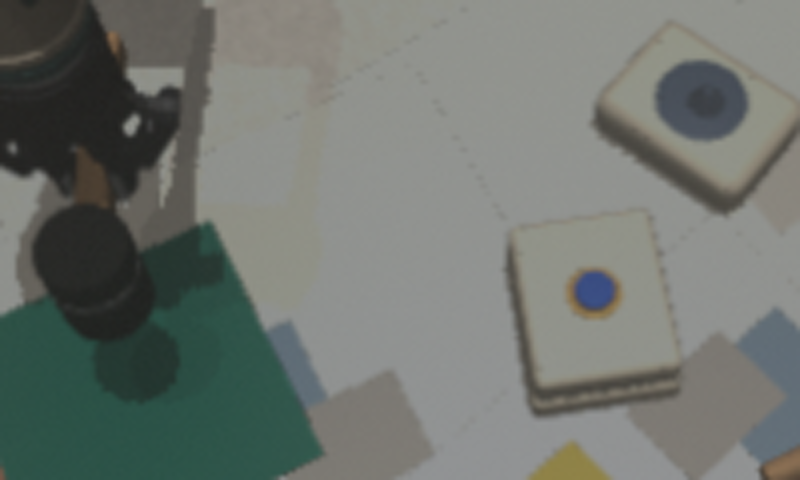

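The blue head now sits flat on the mould (594,290 in the crop). Triangulation puts its top at 67 mm, so it is home. I lower the mallet to the mat.

Emit:
{"method": "move_arm", "body": {
  "deltas": [
    [[0,0,0.05,0,1],[0,0,0.1,0,1],[0,0,0.13,0,1],[0,0,0.15,0,1],[0,0,0.158,0,1],[0,0,0.161,0,1],[0,0,0.161,0,1],[0,0,0.161,0,1]]
  ]
}}

```text
clock: 10.05
position: [0.4564, -0.2144, 0.0478]
ee_rot: [0.001, 0.23, 0.973, -0.0]
contact_force: [-0.4, -0.4, -3.8]
width: 0.0205
gripper_force: 118.9
```

Emit:
{"method": "move_arm", "body": {
  "deltas": [
    [[0,0,0.001,0,1],[0,0,0.002,0,1],[0,0,0.003,0,1],[0,0,0.004,0,1],[0,0,0.005,0,1],[0,0,0.005,0,1],[0,0,0.005,0,1]]
  ]
}}

```text
clock: 10.75
position: [0.4554, -0.2141, 0.0441]
ee_rot: [0.0, 0.23, 0.973, -0.0]
contact_force: [-3.0, 0.6, 7.9]
width: 0.0206
gripper_force: 120.9
```

Emit:
{"method": "move_arm", "body": {
  "deltas": [
    [[0,0,0,0,1],[0,0,0,0,1],[0,0,0,0,-1],[0,0,0,0,-1],[0,0,0,0,-1],[0,0,0,0,-1],[0,0,0,0,-1],[0,0,0,0,-1],[0,0,0,0,-1],[0,0,0,0,-1]]
  ],
  "squeeze": 25
}}

```text
clock: 11.75
position: [0.4555, -0.214, 0.0427]
ee_rot: [-0.0, 0.23, 0.973, 0.0]
contact_force: [-0.3, 0.5, -0.4]
width: 0.0857
gripper_force: 0.0
```

Emit:
{"method": "move_arm", "body": {
  "deltas": [
    [[0,0,-0.03,0,-1],[0,0,-0.07,0,-1],[0,0,-0.12,0,-1],[0,0,-0.17,0,-1],[0,0,-0.2,0,-1],[0,0,-0.22,0,-1],[0,0,-0.22,0,-1],[0,0,-0.22,0,-1]]
  ]
}}

```text
clock: 12.55
position: [0.4551, -0.2138, 0.2183]
ee_rot: [-0.0, 0.23, 0.973, 0.0]
contact_force: [-0.7, 0.9, -0.2]
width: 0.0855
gripper_force: 0.0
```

```bash
python3 - <<'E'
from h import *
s,a=grab('wrist','w6.png'); print(s['position'],s['width'],s['contact_force'])
E
```

```text
[ 0.45514891 -0.21384091  0.21829999] 0.08550691146529937 [-0.65898077  0.873751   -0.17121675]
```

View pics/w6.png

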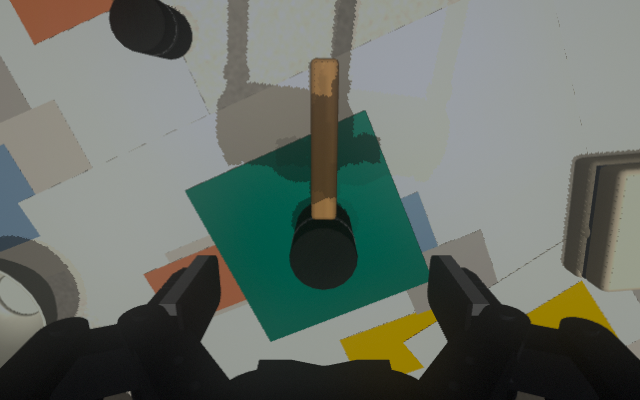

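The mallet stands upright on the mat (head at (323,255), handle up to (324,60)), just as at the start. The gripper is open and clear of it.

```bash
python3 -c "
from rig import manip; print(manip.sign_off())"
```

```text
the job is handed in; nothing more can be done
None
```

The blue peg was knocked fully home with the mallet's head, measured at 67 mm against the 68 mm target. The red peg was not touched, the mallet is standing upright on the green mat, released, and the job was handed in at about 12.6 s.

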